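Hang a small painting by its keyhole plate

ROBOT

A 7-joint arm with a two-finger parallel gripper is mounted at the origin on the work surface. World frame = base frame: x ahead of the robot, y to its left, z up, the work surface at z = 0. Lengths are in mm, angles in rad, forces in N, time in s.
With the tool pointing down it reaches from about 350 to 900 mm from the base axis. Payload 8.1 kg.
Tool frame: the origin (TCP) lies between the finger pads; the fingertips stand 25 mm ahead of it and the grasp point (between the pads) lies 6 mm ahead of it; z points along the fingers, y is the line along which they close (so a half turn about z gives the same grasp; the last joint's range is limited). The gripper opens to 92 mm and grips with 3 to 60 N. Pads are 19 mm wide; open, the fingers measure 130 mm over their backs; the gripper's body (75 mm by 190 mm) begins 47 mm behind the grasp point.
Start: joints at [1.034, 0.434, 0.025, 1.573, -0.012, 1.134, -0.075], TCP at [262.68, -567.133, 251.742] pointing down, gripper open.
Joint ranges: [-2.62, 2.62], [-0.44, 2.09], [-1.27, 1.32], [0.08, 2.57], [-1.32, 4.46], [0.12, 2], [-2.74, 2.74]. Speed limits (rad/s): [2.22, 2.22, 3.01, 3.01, 3.14, 3.14, 3.14].

INTERFACE

Orientations are given as a unit quaternion [x, y, z, w].
In Python, from cell import ctrl gives the robot as it stands. The module is installed in compiled form; this text tells all that it offers.
- The arm moves only by the tool carry_out, never from a script. Its argument "deltas" is a list that holds one entry, the list of rows, each a list of 5 numbers: the finger opening in mm, from 0 to 91.8, then the shift along the tool's x, y, z in mm, then the turn about the tool's z in degrees. In form: [[[jaw, dx, dy, dz, spin], ...]]. A call has 1 to 12 rows; each row is the pose to reach, as a shift and turn from the pose commanded when the call began, along the tool's axes at that moment; what a row does not reach only later rows make up. A row lasts 1/10 s, in which the tool goes at most 50 mm and 8.59 degrees, less where a joint would pass 70% of its speed; a pose out of reach is approached as far as the arm can. A call with a gripper value outside its range is refused whole. The fingers move at their own pace and stop on an object; "force" is the grip in N (left out, the last holds). Time passes only in rows, so rows that repeat a pose let the fingers close. It gives the time, the measured TCP pose, the force, the opening and the grip force at its end, in the units of the state.
- ctrl.sense(): the state, without advancing time (a new reading comes with each control period).
- ctrl.get_image(name): name is "side" or "top" or "wrist"; returns a dict with "frame" (480x640x3 uint8, red, green, blue), "fx", "fy", "cx", "cy" (pixels), "origin" and "orientation" of the camera in the world. Camera axes: x right, y down, z forward; pixel columns grow to the right and rows downward; lengths in mm; the calibration is good to about 2 mm. A picture is of the moment at which its call begins. There is no depth.
- ctrl.close_job(): hands the job in; it is judged then, once.
The state is a dict: "time": time; "q": joint angles; "joint_vel": joint speeds; "tau": joint torques, N m; "tcp_pos": TCP position; "tcp_rot": TCP orientation; "ft_force": force on the tool from outside, world axes, zero at the start; "wrist_torque": the same for the moment, N m; "gripper_width": finger opening in mm; "finger_force": force on a finger pad.
Only numpy, scipy, OpenCV 4.12 (cv2) and the standard library are available. Lean on these libraries where they do the work, as an engineer would, in place of code of your own. Each camera call takes 0.05 s, during which the arm holds its last target. There are 200 camera calls.

TASK

Hang the small painting on the screw of the display stand, upright and with its painted face outward, away from the stand: pass the screw head into the keyhole in its back, let it slide down until it is locked fully home against the board, and let go. Do not disturb the jar, the tin or the wooden block.

Things in the scene. Friction and masses are not known exactly. Their poses are not given: they have to be found in the camera images.
- panel: The painting: loose rigid deep panel, about 0.22 kg, 28 mm thick (x), 110 wide (y), 150 tall (z), standing upright on its lower edge on the table at any yaw. Origin: centre of its underside. +x points out of the painted face, -x out of the back, z up. Solid wooden rim 16 mm wide round the hollow back: pinch it across its 28 mm thickness at the top edge.
- entry (a point): Centre of the keyhole's entry, on the painting's back plane (x = -14 mm), y = 0, 70 mm above its lower edge. A square opening 17 x 17 mm in a 3 mm steel plate flush with the rim's back; 19 mm free depth behind the plate. It runs upward into a slot 7.5 mm wide that ends 90.5 mm above the lower edge. Axes as the painting's.
- slot_end (a point): Point of the painting on its back plane (x = -14 mm in the painting's frame), y = 0, 88 mm above its lower edge: where the screw's axis lies when the painting hangs locked. It is 18 mm above the centre of the entry opening. Axes as the painting's.
- painted_face (a point): Point on the painted face straight in front of slot_end (x = +14 mm in the painting's frame). Axes as the painting's.
- stand: Fixed wooden display stand: upright board 18 mm thick (x -9 to +9 mm), 160 wide (y), on a foot 18 mm high from 95 mm behind to 25 mm in front of the board's mid-plane. Origin: on the table under the board's mid-plane, mid-width. +x points out of the showing face, which looks away from the robot, turned up to 0.35 rad either way; z up.
- board_top (a point): Mid-width of the upper edge of the board's showing face, 166 mm above the table. Axes as the stand's. A finger behind the painting must stay above this edge; when hung, the painting's top edge is about 46 mm above it.
- screw_place (a point): Nominal place of the screw: on the showing face, mid-width, 150 mm above the table. Axes as the stand's. The real screw was driven by hand, pointing along +x, up to 6 mm to either side (y) and 5 mm up or down (z) of this point: see or feel for it. Shank 5 mm diameter; head a flat disc 13 mm diameter, its underside 6 mm and its front 10 mm off the board.
- jar: Bystander: loose lidded jar, 60 mm diameter, 85 mm tall, origin at the centre of its underside.
- tin: Bystander: loose can, 52 mm diameter, 70 mm tall, origin at the centre of its underside.
- block: Bystander: loose wooden block 70 x 45 x 30 mm, origin at the centre of its underside.

How it is judged:
By the outcome, as a careful person would: the job done as asked, in the order asked, and still so for the second after the job is handed in, with the robot touching nothing.
It also fails if it takes over 48 s, if anything falls off the work surface, if the arm or the gripper's body presses on something with over 40 N, if the wrist force passes 120 N, or if a joint passes its speed limit or range.

## Working session

There is one attempt and no reset: what is moved stays moved. The work goes in short steps, Python scripts to look and compute and a tool call to move; the robot and the scene stay as the last step left them, time stands still between calls to the robot, and variables do not carry over. Pictures are saved under pics/ and viewed, at most 10 in all, crops included, and the job is handed in when it is done.

Besides the shell and the picture viewer there is one more tool, called after "Request:" as name(argument=value, ...) on one line, values as JSON. carry_out: Moves the arm, as the interface text tells. Its arguments: {"type":"object","properties":{"deltas":{"type":"array"},"force":{"type":"number"}},"required":["deltas"]}

```bash
mkdir -p pics; cat > h.py <<'E'
import numpy as np, cv2, json
from scipy.spatial.transform import Rotation as R
def snap(n,f):
    from cell import ctrl
    d=ctrl.get_image(n); cv2.imwrite(f'pics/{f}.png',d['frame'][:,:,::-1])
    c={k:np.array(d[k]).tolist() for k in d if k!='frame'}; json.dump(c,open(f'pics/{f}.json','w')); return d
def cam(f): return json.load(open(f'pics/{f}.json'))
def ray(c,u,v):
    d=R.from_quat(c['orientation']).apply([(u-c['cx'])/c['fx'],(v-c['cy'])/c['fy'],1]); return np.array(c['origin']),d/np.linalg.norm(d)
def atz(c,u,v,z):
    o,d=ray(c,u,v); return o+d*(z-o[2])/d[2]
def proj(c,p):
    q=R.from_quat(c['orientation']).inv().apply(np.array(p,float)-c['origin']); q=np.atleast_2d(q)
    return np.c_[q[:,0]/q[:,2]*c['fx']+c['cx'],q[:,1]/q[:,2]*c['fy']+c['cy']]
E
python3 - <<'E'
from h import *
for n in ['top','side','wrist']:
    d=snap(n,n+'0'); print(n,d['fx'],d['cx'],d['cy'],d['origin'],R.from_quat(d['orientation']).as_matrix().round(3).tolist())
a=[cv2.imread(f'pics/{n}0.png') for n in ['top','side']]
from cell import ctrl
s=ctrl.sense(); print(s); print(R.from_quat(s['tcp_rot']).as_matrix().round(3))
E
```

```text
top 514.2794392139431 309.48526734031765 236.3611674701843 [483.04935192  21.57738411 961.58854998] [[0.024, -0.994, 0.107], [-1.0, -0.025, -0.009], [0.012, -0.106, -0.994]]
side 610.3227484090411 320.16976696480833 241.46798177342478 [ 50.29198769 694.34384225 684.05235109] [[-0.787, -0.357, 0.504], [-0.617, 0.434, -0.656], [0.015, -0.827, -0.562]]
wrist 372.81877759074104 317.54806036942745 242.25710533155723 [ 327.18933862 -537.97380231  385.15757362] [[0.421, -0.875, -0.238], [-0.907, -0.407, -0.109], [-0.002, 0.262, -0.965]]
{'time': 0.15, 'q': array([ 1.03439566,  0.43504748,  0.02498866,  1.57386935, -0.01160971,
        1.13397107, -0.07506484]), 'joint_vel': array([-0.00051235, -0.00225615,  0.00203425, -0.00413038, -0.00047156,
        0.00078039,  0.00057493]), 'tau': array([ 2.78105479e-03, -6.68265367e+01,  9.85967740e-01, -3.14696252e+01,
       -6.06145291e-02,  3.93995584e-02,  1.24967969e-04]), 'tcp_pos': array([ 262.51450459, -566.8203843 ,  251.14224175]), 'tcp_rot': array([ 9.76574482e-01,  2.15178878e-01, -1.73527791e-04, -5.48225258e-04]), 'ft_force': array([ 0.36088846, -0.18576041, -0.07008545]), 'wrist_torque': array([ 0.0171176 , -0.04565843,  0.0124082 ]), 'finger_force': 0.0, 'gripper_width': 91.6590852763728}
[[ 0.907  0.42  -0.001]
 [ 0.42  -0.907  0.001]
 [-0.    -0.001 -1.   ]]
```

View pics/top0.png

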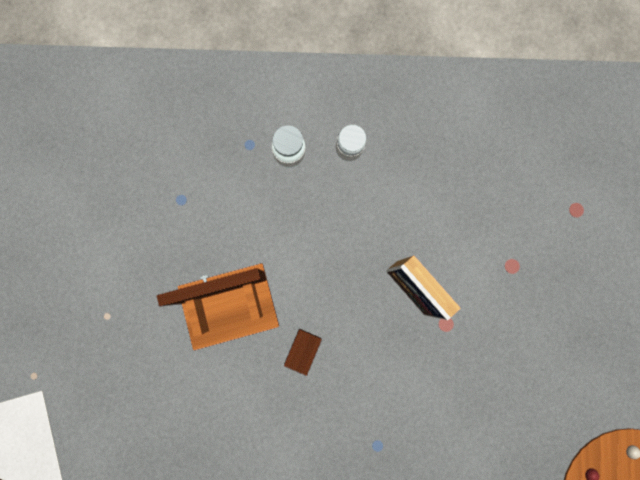

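View pics/side0.png

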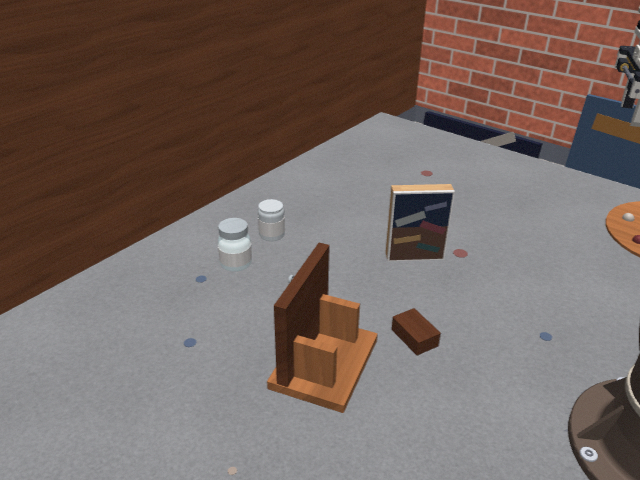

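Top: stand's board upper edge runs (158,300)–(265,272), screw head at (205,277), panel's top edge (408,262)–(459,305), painted face to the lower left. Side: painted face visible at (390–452,190–260), screw head near (292,278). Crops for accurate corners.

```bash
python3 - <<'E'
from h import *
t=cv2.imread('pics/top0.png'); s=cv2.imread('pics/side0.png')
f=lambda im,x,y,w,h:cv2.resize(im[y:y+h,x:x+w],(400,300),interpolation=cv2.INTER_CUBIC)
o=np.vstack([np.hstack([f(t,150,250,120,90),f(t,380,245,100,75)]),np.hstack([f(s,260,235,80,60),f(s,380,175,120,90)])])
for x in range(0,800,50): o[::10,x]=(0,255,0)
for y in range(0,600,50): o[y,::10]=(0,255,0)
cv2.imwrite('pics/c0.png',o)
E
```

```text
(no output)
```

View pics/c0.png

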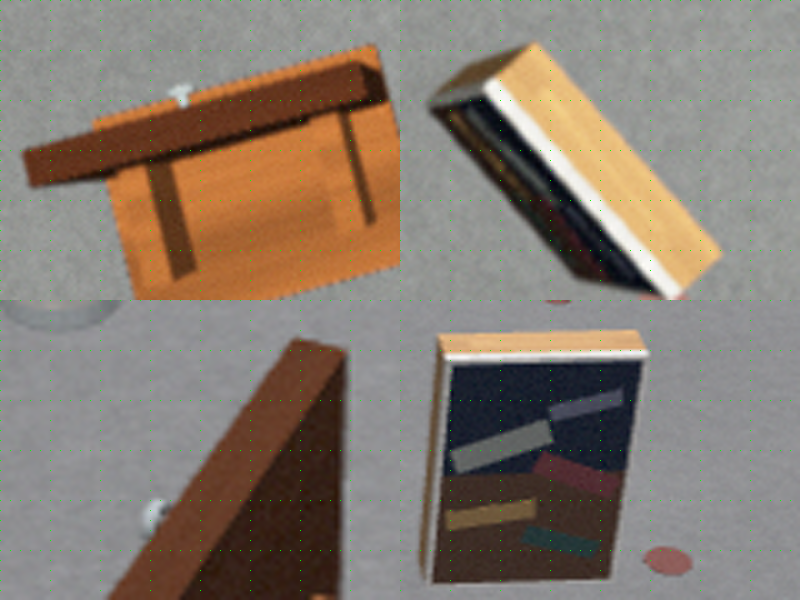

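```bash
cat > m.py <<'E'
from h import *
from scipy.optimize import least_squares
T=cam('top0'); S=cam('side0')
a=lambda p:[150+p[0]/10*3,250+p[1]/10*3]
b=lambda p:[380+(p[0]-400)/4,245+p[1]/4]
c=lambda p:[260+p[0]/5,235+(p[1]-300)/5]
d=lambda p:[380+(p[0]-400)*.3,175+(p[1]-300)*.3]
def fit(loc,obs,x0):
    def W(x): return np.c_[R.from_euler('z',x[2]).apply(loc)+[x[0],x[1],0]]
    def r(x):
        w=W(x); return np.concatenate([(proj(C,w[[i]])-uv).ravel() for C,i,uv in obs])
    s=least_squares(r,x0,x_scale=[100,100,1],loss='soft_l1'); return s.x,r(s.x).reshape(-1,2)
# stand corners: 0 FL,1 FR,2 RL,3 RR (L:+y)
ls=np.array([[9,80,166],[9,-80,166],[-9,80,166],[-9,-80,166.]])
x,e=fit(ls,[(T,0,a((22,152))),(T,1,a((358,63))),(T,2,a((35,187))),(T,3,a((365,98))),(S,1,c((296,338))),(S,3,c((347,352)))],[480,200,.1])
print('stand',x.round(3),e.round(1).tolist())
# panel: front +x local; viewed from front, left is -y
lp=np.array([[sx*14,sy*55,z] for z in (150,0) for sx in (1,-1) for sy in (1,-1)])
# top-left in top image (far +x world) ; painted normal ~(-x,+y)
obs=[(T,1,b((487,82))),(T,3,b((540,42))),(T,0,b((672,298))),(T,2,b((722,255)))]
obs+=[(S,1,d((441,360))),(S,0,d((648,355))),(S,3,d((438,333))),(S,2,d((638,330))),(S,5,d((427,582))),(S,4,d((610,578)))]
y,e=fit(lp,obs,[480,-190,2.3]); print('panel',y.round(3),e.round(1).tolist())
n=np.array([np.cos(x[2]),np.sin(x[2]),0]);l=np.array([-n[1],n[0],0])
# screw head: centre in local: (8 off face) unknown y,z ; top view shows its top rim
def r(v):
    p=np.array([x[0],x[1],0])+n*17+l*v[0]; return np.concatenate([(proj(T,p+[0,0,v[1]+5.5])-a((180,89))).ravel(),(proj(S,p+n*1.5+[0,0,v[1]])-c((155,517))).ravel()])
s=least_squares(r,[0,150]); print('screw y,z',s.x,r(s.x).round(2))
o1,d1=ray(T,*a((180,89)));o2,d2=ray(S,*c((155,517)))
k=np.linalg.lstsq(np.c_[d1,-d2],o2-o1,rcond=None)[0]; print((o1+d1*k[0]),(o2+d2*k[1]))
E
python3 m.py
```

```text
stand [4.85187e+02 1.67196e+02 2.81000e-01] [[-0.3, -0.3], [0.4, -0.1], [-1.5, 0.7], [1.1, 0.7], [-0.9, -0.4], [0.1, -0.5]]
panel [ 493.712 -179.994    2.291] [[0.2, 1.1], [0.2, -0.3], [-0.0, 1.1], [0.8, 0.2], [0.5, -0.8], [-0.4, -0.2], [-1.0, -0.3], [-1.1, -0.3], [-1.7, 1.1], [0.2, 1.1]]
screw y,z [  3.43155358 153.73538475] [ 0.69  0.94 -1.18 -0.16]
[502.10276291 177.18443086 154.85271279] [499.83323962 175.58698    154.49098748]
```

Request:
carry_out(deltas=[[[91, 31, -21.2, 0, -8.3], [91, 62, -42.4, 0, -16.6], [91, 93, -63.6, 0, -25], [91, 124, -84.7, 0, -33.3], [91, 155, -105.9, 0, -41.6], [91, 186, -127, 0, -50], [91, 217, -148.2, 0, -58.3], [91, 248, -169.4, 0, -66.6], [91, 279, -190.6, 0, -75], [91, 310, -211.8, 0, -83.3], [91, 341, -232.9, 0, -91.6], [91, 372, -254, 0, -98]]])

```text
time: 1.35
tcp_pos: [493.9, -179.0, 251.7]
tcp_rot: [0.476, 0.88, -0.0, -0.0]
ft_force: [-0.0, -0.3, 0.4]
gripper_width: 90.9
finger_force: 0.0
```

Request:
carry_out(deltas=[[[91, 0, 0, 0, -8.2], [91, 0, 0, 0, -16.4], [91, 0, 0, 0, -24.6], [91, 0, 0, 0, -32.8], [91, 0, 0, 0, -41], [91, 0, 0, 0, -49.2], [91, 0, 0, 0, -57.4], [91, 0, 0, 0, -65.6], [91, 0, 0, 0, -73.8], [91, 0, 0, 0, -82], [91, 0, 0, 0, -90.2], [91, 0, 0, 0, -98.4]]])

```text
time: 2.55
tcp_pos: [493.3, -180.4, 251.5]
tcp_rot: [-0.355, 0.935, 0.0, -0.0]
ft_force: [0.4, 0.3, -0.3]
gripper_width: 91.1
finger_force: 0.0
```

```bash
python3 - <<'E'
from h import *
from cell import ctrl
snap('wrist','w1'); s=ctrl.sense(); print(s['time'],s['q'].round(3),s['tcp_pos'].round(1)); print(R.from_quat(s['tcp_rot']).as_matrix().round(4))
p=np.array([493.7,-180,0]);Q=R.from_euler('z',2.291)
im=cv2.imread('pics/w1.png')
for x in(14,-14):
  for y in(55,-55):
    for z in (150,0):
      u=proj(cam('w1'),p+Q.apply([x,y,z]))[0]; print(x,y,z,u.round(1)); cv2.drawMarker(im,tuple(int(v) for v in u),(0,255,0) if z else (255,0,255),0,10)
cv2.imwrite('pics/w1m.png',im)
E
```

```text
2.6 [ 0.894  0.405 -0.864  1.764  0.338  1.13   2.228] [ 493.3 -180.6  251.4]
[[-7.424e-01 -6.700e-01 -6.000e-04]
 [-6.700e-01  7.424e-01 -1.000e-04]
 [ 5.000e-04  3.000e-04 -1.000e+00]]
14 55 150 [342.1 167.6]
14 55 0 [332.5 157.5]
14 -55 150 [338.3 327.9]
14 -55 0 [330.8 261.3]
-14 55 150 [297.  167.3]
-14 55 0 [304.8 157.4]
-14 -55 150 [298.2 327.7]
-14 -55 0 [305.  261.1]
```

View pics/w1m.png

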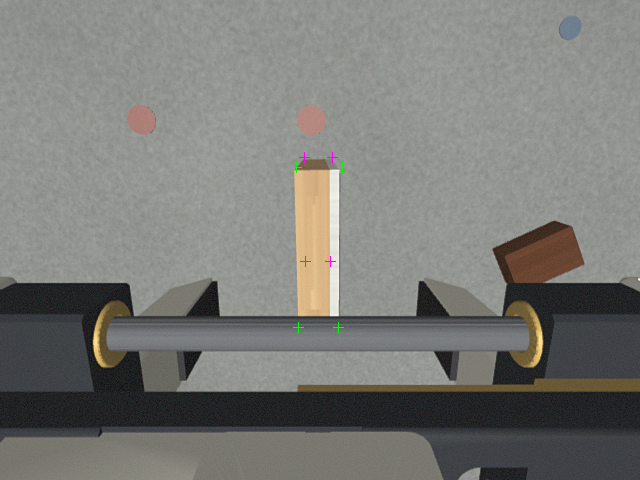

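The wrist view shows the panel top, x 295–340 px, rows 169–317, centred between the fingers and parallel to the pads. Descend and grip.

Request:
carry_out(deltas=[[[91, 0, 0, 30, 0], [91, 0, 0, 60, 0], [91, 0, 0, 90, 0], [91, 0, 0, 106, 0], [91, 0, 0, 106, 0], [28, 0, 0, 106, 0], [20, 0, 0, 106, 0], [20, 0, 0, 106, 0], [20, 0, 0, 106, 0], [20, 0, 0, 106, 0], [20, 0, 0, 106, 0], [20, 0, 0, 106, 0]]], force=35)

```text
time: 3.8
tcp_pos: [493.5, -180.4, 145.8]
tcp_rot: [-0.352, 0.936, -0.0, 0.0]
ft_force: [0.2, 0.4, -0.5]
gripper_width: 39.5
finger_force: 0.0
```

Request:
carry_out(deltas=[[[20, 0, 0, 0, 0], [20, 0, 0, 0, 0], [20, 0, 0, 0, 0], [20, 0, 0, 0, 0], [20, 0, 0, 0, 0]]])

```text
time: 4.3
tcp_pos: [493.5, -180.3, 145.7]
tcp_rot: [-0.352, 0.936, 0.0, -0.0]
ft_force: [-0.3, 0.3, 0.5]
gripper_width: 27.4
finger_force: 34.9
```

Request:
carry_out(deltas=[[[20, 0, 0, -30, 0], [20, 0, 0, -70, 0], [20, 0, 0, -115, 0], [20, 0, 0, -160, 0], [20, 0, 0, -200, 8], [20, -30.7, 27.2, -200, 16], [20, -61.4, 54.4, -200, 24], [20, -92.1, 81.6, -200, 32], [20, -122.8, 108.8, -200, 40], [20, -153.5, 136, -200, 48], [20, -184.2, 163.2, -200, 56], [20, -215, 190.4, -200, 64]]])

```text
time: 5.5
tcp_pos: [529.3, 106.0, 345.3]
tcp_rot: [0.2, 0.98, -0.0, -0.0]
ft_force: [0.7, 0.2, -2.7]
gripper_width: 28.0
finger_force: 34.9
```

Request:
carry_out(deltas=[[[20, 0, 0, 0, 8], [20, 0, 0, 0, 16], [20, 0, 0, 0, 24], [20, 0, 0, 0, 32], [20, 0, 0, 0, 40], [20, 0, 0, 0, 48], [20, 0, 0, 0, 51.1], [20, 0, 0, 0, 51.1], [20, 0, 0, 0, 51.1]]])

```text
time: 6.4
tcp_pos: [529.4, 104.6, 345.4]
tcp_rot: [0.6, 0.8, -0.0, -0.0]
ft_force: [-0.5, -1.2, -1.2]
gripper_width: 27.7
finger_force: 34.9
```

```bash
python3 - <<'E'
from cell import ctrl
from h import *
s=ctrl.sense(); print(s['time'],s['q'].round(3),s['tcp_pos'].round(1),s['gripper_width']); M=R.from_quat(s['tcp_rot']).as_matrix();print(M.round(4), np.arctan2(M[1,1],M[0,1]))
print(M.T@(np.array([540,186.6,346])-s['tcp_pos']))
E
```

```text
6.4 [ 0.157  0.291 -0.587  1.597  0.165  1.304 -0.17 ] [529.4 104.6 345.4] 27.705918743511937
[[-2.802e-01  9.599e-01 -5.000e-04]
 [ 9.599e-01  2.802e-01 -3.000e-04]
 [-1.000e-04 -6.000e-04 -1.000e+00]] 0.28402493922053557
[75.79786525 33.1469705  -0.62767427]
```

Request:
carry_out(deltas=[[[20, 38, 16.5, 0, 0], [20, 75.8, 33, 0, 0], [20, 75.8, 33, 35, 0], [20, 75.8, 33, 70, 0], [20, 75.8, 33, 100, 0], [20, 75.8, 33, 116, 0], [20, 75.8, 33, 116, 0], [20, 75.8, 33, 116, 0]]])

```text
time: 7.2
tcp_pos: [540.4, 186.7, 230.1]
tcp_rot: [0.6, 0.8, 0.0, -0.0]
ft_force: [0.5, 0.3, -1.9]
gripper_width: 27.7
finger_force: 35.0
```

```bash
python3 - <<'E'
from h import *
from cell import ctrl
for n in ['wrist','side','top']: snap(n,n+'2')
s=ctrl.sense(); print(s['time'],s['tcp_pos'].round(1),s['gripper_width']); M=R.from_quat(s['tcp_rot']).as_matrix();print(np.arctan2(M[1,1],M[0,1]))
w=cv2.imread('pics/wrist2.png'); 
f=lambda im,x,y,w,h:cv2.resize(im[y:y+h,x:x+w],(400,300),interpolation=cv2.INTER_CUBIC)
o=np.vstack([np.hstack([cv2.resize(w,(400,300)),f(w,200,160,160,120)]),np.hstack([f(cv2.imread('pics/top2.png'),150,235,120,90),f(cv2.imread('pics/side2.png'),240,205,120,90)])])
for x in range(0,800,50): o[::10,x]=(0,255,0)
for y in range(0,600,50): o[y,::10]=(0,255,0)
cv2.imwrite('pics/c2.png',o)
E
```

```text
7.35 [540.9 187.  231.1] 27.59469226173958
0.2821803692525812
```

View pics/c2.png

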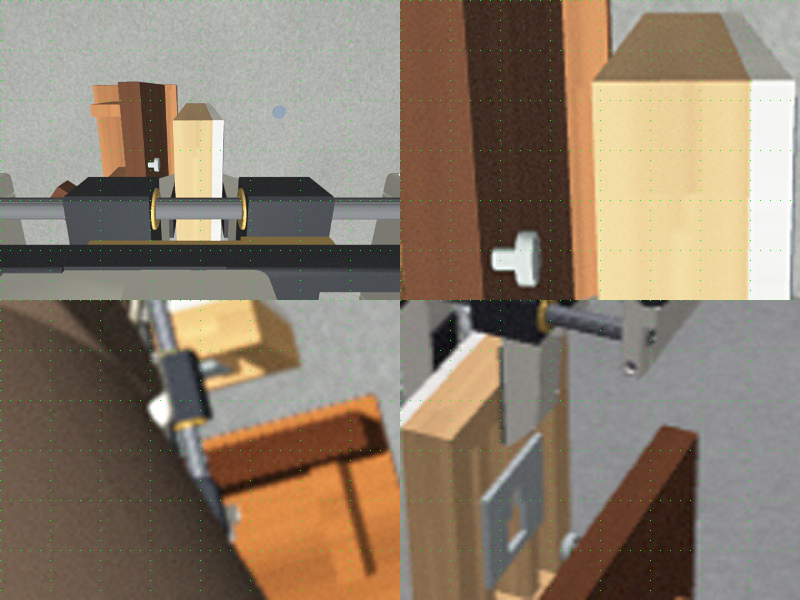

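Wrist crop: screw head at wrist px ≈(253,263), board face left, panel's back edge clear of it. Side crop: keyhole plate near (395,245)–(402,290) and head ≈(291,279). Zoom both for a relative measurement.

```bash
python3 - <<'E'
import cv2,numpy as np
f=lambda im,x,y,w,h:cv2.resize(im[y:y+h,x:x+w],(w*10,h*10),interpolation=cv2.INTER_CUBIC)
o=np.hstack([f(cv2.imread('pics/side2.png'),258,240,40,54),f(cv2.imread('pics/wrist2.png'),230,226,40,54)])
for x in range(0,800,50): o[::10,x]=(0,255,0)
for y in range(0,540,50): o[y,::10]=(0,255,0)
cv2.imwrite('pics/c3.png',o)
E
```

```text
(no output)
```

View pics/c3.png

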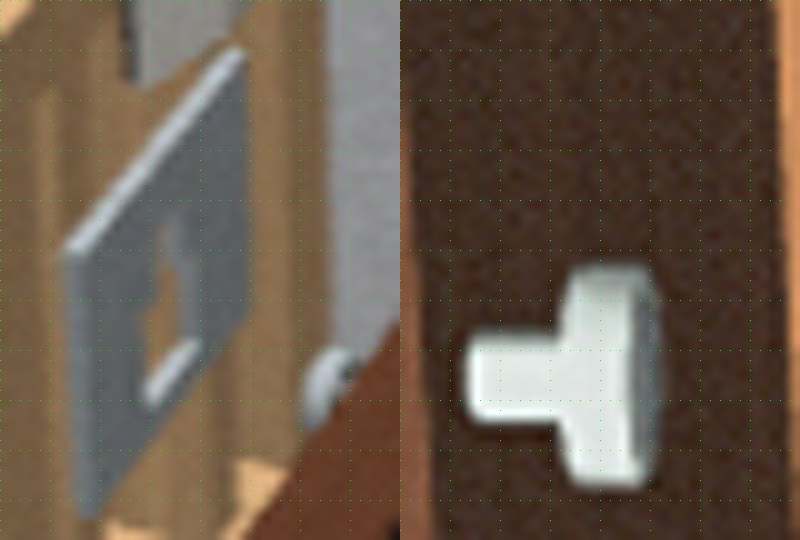

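```bash
cat > m2.py <<'E'
from h import *
from scipy.optimize import least_squares
W=cam('wrist2');S=cam('side2')
th=.282; n=np.array([np.cos(th),np.sin(th),0]);l=np.array([-n[1],n[0],0]);k=np.array([0,0,1.])
P=np.array([540.6,186.85,230.3-145.8]) # panel origin by tool
pp=lambda x,y,z:P+n*x+l*y+k*z
print('panel far top corners wrist pred',proj(W,pp(-14,55,150)),proj(W,pp(14,55,150)),'obs 276.8,192 / 358,192')
for t,q,ob in [('entry bot L',(-14,8.5,61.5),(148,405)),('entry bot R',(-14,-8.5,61.5),(200,350)),('top L',(-14,8.5,78.5),(142,300)),('slot top',(-14,0,90.5),(170,215))]:
    print(t,proj(S,pp(*q)).round(1),[258+ob[0]/10,240+ob[1]/10])
St=np.array([485.2,167.2,0])
def r(v):
    p=St+n*v[0]+l*v[1]+k*v[2]
    return np.concatenate([(proj(W,p+n*15+0*k)[0]-[246.7,263.7])*1,(proj(W,p+n*19+k*3)[0]-[255.4,263.7])*[.5,1],(proj(S,p+n*17.5)[0]-[290.8,278.8])])
s=least_squares(r,[0,0,150],x_scale=1.);print('screw: face offset, y, z',s.x.round(2),r(s.x).round(1))
print('board top edge wrist', proj(W,St+n*9+l*40+k*166))
sc=St+n*(9+s.x[0])+l*s.x[1]+k*s.x[2]; e=pp(-14,0,70)
d=sc-e; print('screw base - entry in n,l,z',d@n,d@l,d@k)
E
python3 m2.py
```

```text
panel far top corners wrist pred [[276.06057857 184.13356299]] [[356.97020085 184.29635317]] obs 276.8,192 / 358,192
entry bot L [[270.7 281.5]] [272.8, 280.5]
entry bot R [[275.8 274.9]] [278.0, 275.0]
top L [[270.3 272. ]] [272.2, 270.0]
slot top [[272.7 261.9]] [275.0, 261.5]
screw: face offset, y, z [  1.61   1.9  150.68] [ 0.3 -0.7 -1.3  0.9 -0.9  0.4]
board top edge wrist [[224.24863086 204.4735587 ]]
screw base - entry in n,l,z -34.068149303725995 -1.5579993668693695 -3.8203529760116623
```

```bash
cat > m3.py <<'E'
from h import *
from scipy.optimize import least_squares
W=cam('wrist2');S=cam('side2');W1=cam('w1')
def ax(th): return np.array([[np.cos(th),np.sin(th),0],[-np.sin(th),np.cos(th),0],[0,0,1]])
A=ax(.282); A1=ax(2.304)
T2=np.array([540.6,186.85,230.3]); T1=np.array([493.3,-180.5,251.5]); St=np.array([485.2,167.2,0])
o=lambda u,v:np.array([258+u/10,240+v/10])
def r(v):
    py,pz,sx,sy,sz=v[:5]; bw=v[5:8]; bs=v[8:11]; px=0
    pan=lambda q:T2+A.T@(np.array(q)+[px,py,pz-145.8])
    pan1=lambda q:np.array([T1[0],T1[1],0])+A1.T@(np.array(q)+[v[11],py,0])
    scr=lambda a,b,c:St+A.T@np.array([sx+9+a,sy+b,sz+c])
    w=lambda p:proj(W,p+A.T@bw)[0]; s=lambda p:proj(S,p+bs)[0]; w1=lambda p:proj(W1,p+A1.T@bw)[0]
    e=[w(pan((-14,55,150)))-[276.8,192],w(pan((14,55,150)))-[358,192],w1(pan1((-14,55,150)))-[295.5,169],w1(pan1((14,55,150)))-[339.5,169],
     w(scr(6,6.5,0))-[246.7,252.5],w(scr(6,-6.5,0))-[246.7,275],w(scr(0,0,2.5))-[236.5,263.5],
     s(pan((-14,8.5,61.5)))-o(148,405),s(pan((-14,-8.5,61.5)))-o(200,350),s(pan((-14,8.5,78.5)))-o(142,300),s(pan((-14,0,90.5)))-o(170,215),
     s(scr(8.5,0,0))-o(328,388)]
    return np.concatenate([np.concatenate(e)/.6,[py/3,pz/.7,sx/1.5,sy/4,(sz-150)/3],bw/1.5,bs/1.5,[v[11]/1.5]])
f=least_squares(r,[0,0,0,0,150]+[0]*7); C=np.linalg.inv(f.jac.T@f.jac); v=f.x
print(v.round(2)); print(np.sqrt(np.diag(C)).round(2)); print((f.fun[:24]*.6).reshape(-1,2).round(1).tolist())
B=A@(St-T2)
g=np.zeros((2,12));g[0,[3,0]]=1,-1;g[1,[4,1]]=1,-1
print('move l,z to align entry:',B[1]+v[3]-v[0], v[4]-(T2[2]-145.8+v[1]+70),'sd',np.sqrt(np.diag(g@C@g.T)),' back plane to face',-(B[0]+v[2]+9)-14)
E
python3 m3.py
```

```text
[ -2.49   0.47   1.65   2.26 152.12   0.31   0.19   0.7   -1.48  -0.95
  -0.49  -0.74]
[1.11 0.61 0.35 1.22 1.26 0.14 1.11 0.98 0.9  1.09 1.09 0.29]
[[-0.0, -0.8], [0.0, -0.6], [-0.5, 1.4], [0.6, 1.1], [-0.3, 0.3], [0.7, -1.4], [-0.5, 1.1], [-0.1, 0.1], [-0.3, -1.0], [0.1, 1.1], [-0.3, -0.5], [0.2, 0.1]]
move l,z to align entry: 1.2977293944606685 -2.8573232315128223 sd [0.49766544 1.17800126]  back plane to face 34.02749170012549
```

Request:
carry_out(deltas=[[[20, 1.3, 0, 2.9, 0], [20, 1.3, -10, 2.9, 0], [20, 1.3, -18, 2.9, 0], [20, 1.3, -21, 2.9, 0], [20, 1.3, -22.5, 2.9, 0], [20, 1.3, -24, 2.9, 0], [20, 1.3, -25, 2.9, 0], [20, 1.3, -26, 2.9, 0], [20, 1.3, -26.5, 2.9, 0], [20, 1.3, -26.5, 2.9, 0]]])

```text
time: 8.35
tcp_pos: [514.4, 180.5, 226.8]
tcp_rot: [0.601, 0.799, -0.0, 0.0]
ft_force: [-0.5, -0.3, -3.0]
gripper_width: 28.1
finger_force: 35.0
```

```bash
cat > s.py <<'E'
from h import *
from cell import ctrl
s=ctrl.sense(); A=R.from_euler('z',-.282)
print(s['time'],'n,l,z rel stand',A.apply(s['tcp_pos']-np.array([485.2,167.2,0])).round(2),'F n,l,z',A.apply(s['ft_force']).round(1),'M',A.apply(s['wrist_torque']).round(2),s['gripper_width'].round(2))
E
python3 s.py; python3 -c "
from h import *
snap('side','side4');snap('wrist','wrist4')
f=lambda im,x,y,w,h:cv2.resize(im[y:y+h,x:x+w],(400,500),interpolation=cv2.INTER_CUBIC)
o=np.hstack([f(cv2.imread('pics/side4.png'),266,240,40,50),f(cv2.imread('pics/wrist4.png'),200,160,120,150)])
cv2.imwrite('pics/c4.png',o)"
```

```text
Traceback (most recent call last):
  File "s.py", line 4, in <module>
    print(s['time'],'n,l,z rel stand',A.apply(s['tcp_pos']-np.array([485.2,167.2,0])).round(2),'F n,l,z',A.apply(s['ft_force']).round(1),'M',A.apply(s['wrist_torque']).round(2),s['gripper_width'].round(2))
                                                                                                                                                                                 ^^^^^^^^^^^^^^^^^^^^^^^^
AttributeError: 'float' object has no attribute 'round'
```

View pics/c4.png

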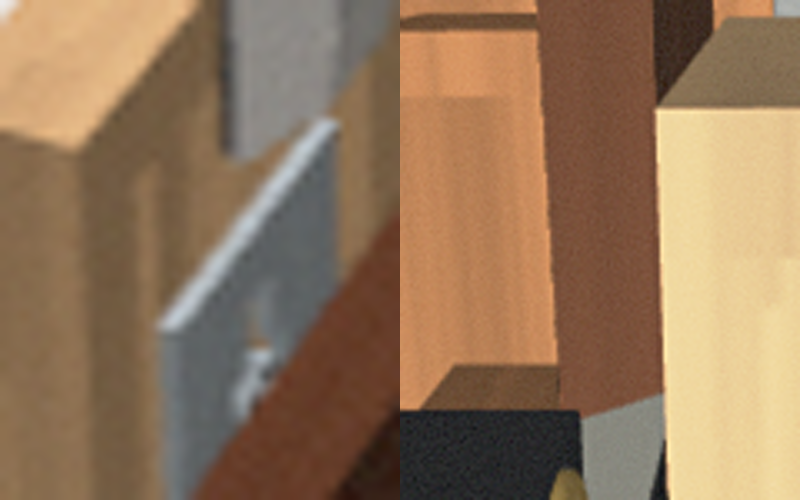

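The side crop shows the head inside the entry opening, no contact force. Push on to the board.

Request:
carry_out(deltas=[[[20, 0, -1.5, 0, 0], [20, 0, -3, 0, 0], [20, 0, -4.5, 0, 0], [20, 0, -5.5, 0, 0], [20, 0, -6.2, 0, 0], [20, 0, -6.2, 0, 0], [20, 0, -6.2, 0, 0]]])

```text
time: 9.15
tcp_pos: [508.5, 178.7, 226.8]
tcp_rot: [0.601, 0.799, 0.0, 0.0]
ft_force: [-0.2, 0.7, -2.9]
gripper_width: 27.6
finger_force: 35.0
```

```bash
sed -i "s/,s\['gripper_width'\].round(2)//" s.py; python3 s.py
```

```text
9.15 n,l,z rel stand [ 25.55   4.6  226.84] F n,l,z [-0.   0.8 -2.9] M [-0.04 -0.1   0.04]
```

Request:
carry_out(deltas=[[[20, 0, 0, 2, 0], [20, 0, 0, 4, 0], [20, 0, 0, 6, 0], [20, 0, 0, 8, 0], [20, 0, 0, 10, 0], [20, 0, 0, 11, 0], [20, 0, 0, 11, 0]]])

```text
time: 9.85
tcp_pos: [508.4, 178.7, 215.7]
tcp_rot: [0.601, 0.799, -0.0, -0.0]
ft_force: [0.2, 0.4, -2.5]
gripper_width: 27.8
finger_force: 35.0
```

```bash
python3 s.py
```

```text
9.85 n,l,z rel stand [ 25.53   4.58 215.67] F n,l,z [ 0.3  0.4 -2.5] M [-0.05 -0.19 -0.01]
```

Request:
carry_out(deltas=[[[20, 0, 0, 2, 0], [20, 0, 0, 4, 0], [20, 0, 0, 5, 0], [20, 0, 0, 5.5, 0], [20, 0, 0, 6, 0], [20, 0, 0, 6, 0]]])

```text
time: 10.45
tcp_pos: [508.5, 178.8, 210.1]
tcp_rot: [0.601, 0.799, 0.0, 0.0]
ft_force: [-0.7, -0.5, 1.1]
gripper_width: 27.8
finger_force: 35.0
```

Request:
carry_out(deltas=[[[20, 0, 0, 0.4, 0], [20, 0, 0, 0.8, 0], [20, 0, 0, 1.2, 0], [20, 0, 0, 1.2, 0]]])

```text
time: 10.85
tcp_pos: [508.6, 178.9, 209.5]
tcp_rot: [0.601, 0.799, 0.0, 0.0]
ft_force: [-2.5, -2.0, 9.5]
gripper_width: 27.6
finger_force: 35.0
```

Request:
carry_out(deltas=[[[20, 0, -0.4, 0, 0], [20, 0, -0.8, 0, 0], [20, 0, -1.2, 0, 0], [20, 0, -1.2, 0, 0]]])

```text
time: 11.25
tcp_pos: [508.3, 178.8, 209.7]
tcp_rot: [0.601, 0.799, 0.001, 0.001]
ft_force: [0.3, -0.3, 7.7]
gripper_width: 27.5
finger_force: 35.0
```

```bash
python3 s.py
```

```text
11.25 n,l,z rel stand [ 25.38   4.7  209.7 ] F n,l,z [ 0.2 -0.4  7.7] M [-0.22  0.03  0.02]
```

Request:
carry_out(deltas=[[[20, 0, -0.6, 0, 0], [20, 0, -1, 0, 0], [20, 0, -1, 0, 0], [20, 0, -1, 0, 0]]])

```text
time: 11.65
tcp_pos: [508.0, 178.6, 209.8]
tcp_rot: [0.601, 0.799, 0.002, 0.001]
ft_force: [1.7, -1.1, 6.3]
gripper_width: 27.5
finger_force: 35.0
```

```bash
python3 s.py; python3 -c "
from h import *
snap('side','side5');snap('wrist','wrist5');snap('top','top5')
f=lambda im,x,y,w,h:cv2.resize(im[y:y+h,x:x+w],(400,500),interpolation=cv2.INTER_CUBIC)
o=np.hstack([f(cv2.imread('pics/side5.png'),250,220,80,100),f(cv2.imread('pics/wrist5.png'),200,160,120,150)])
cv2.imwrite('pics/c5.png',o)"; python3 s.py
```

```text
11.65 n,l,z rel stand [ 25.07   4.64 209.83] F n,l,z [ 1.3 -1.5  6.3] M [-0.19 -0.66 -0.  ]
11.8 n,l,z rel stand [ 25.09   4.64 209.82] F n,l,z [ 3.  -1.1  5.6] M [-0.27 -0.65 -0.03]
```

View pics/c5.png

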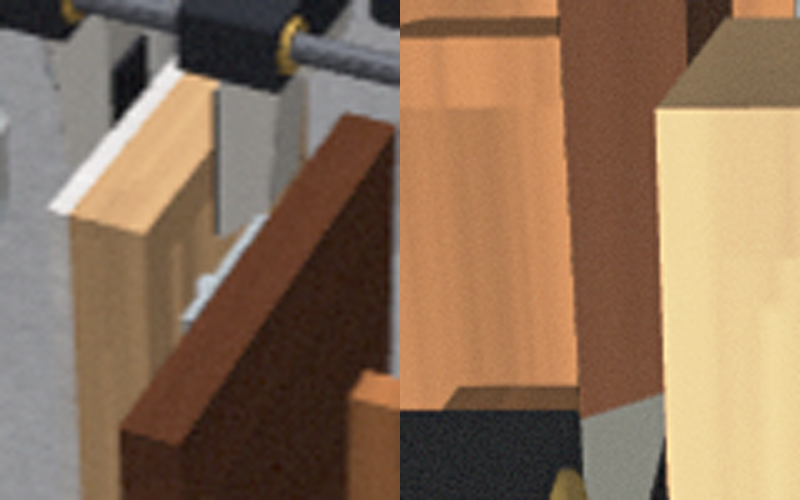

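The side crop shows the plate close to the board with the head's top peeking from behind the plate's upper edge, so it is engaged. The force shows seating both downward and on the board. Release and rise.

Request:
carry_out(deltas=[[[20, 0, 0.3, -0.3, 0], [36, 0, 0.5, -0.3, 0], [60, 0, 0.5, -0.3, 0], [60, 0, 0.5, -0.3, 0], [60, 0, 0.5, -0.3, 0], [60, 0, 0.5, -0.3, 0], [60, 0, 0.5, -0.3, 0]]])

```text
time: 12.5
tcp_pos: [506.7, 178.2, 208.8]
tcp_rot: [0.601, 0.799, -0.0, -0.0]
ft_force: [0.1, -0.5, -0.1]
gripper_width: 59.8
finger_force: 0.0
```

```bash
python3 s.py
```

```text
12.5 n,l,z rel stand [ 23.75   4.61 208.82] F n,l,z [ 0.  -0.5 -0.1] M [-0.09 -0.12 -0.  ]
```

Request:
carry_out(deltas=[[[60, 0, 0, -8, 0], [60, 0, 0, -20, 0], [60, 0, 0, -45, 0], [60, 0, 0, -75, 0], [60, 0, 0, -105, 0], [60, 0, 0, -120, 0], [60, 0, 0, -120, 0], [60, 0, 0, -120, 0]]])

```text
time: 13.3
tcp_pos: [506.8, 178.2, 329.2]
tcp_rot: [0.601, 0.799, 0.0, 0.0]
ft_force: [-0.1, -0.7, -0.2]
gripper_width: 59.7
finger_force: 0.0
```

```bash
python3 s.py; python3 -c "
from h import *
for n in ['side','wrist']: snap(n,n+'6')
f=lambda im,x,y,w,h:cv2.resize(im[y:y+h,x:x+w],(400,500),interpolation=cv2.INTER_CUBIC)
a=cv2.imread('pics/wrist6.png'); 
o=np.hstack([f(cv2.imread('pics/side6.png'),220,200,120,150),f(a,200,120,200,250)])
cv2.imwrite('pics/c6.png',o)"
```

```text
13.3 n,l,z rel stand [ 23.81   4.57 329.23] F n,l,z [-0.3 -0.6 -0.2] M [-0.02 -0.09 -0.  ]
```

View pics/c6.png

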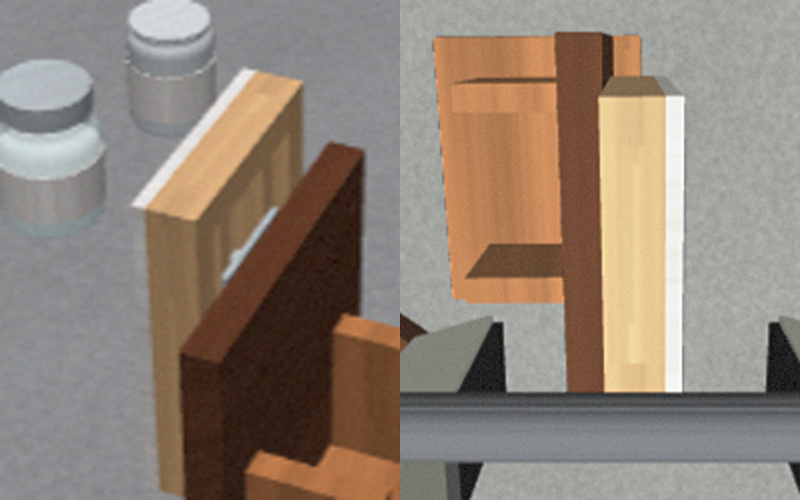

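Request:
carry_out(deltas=[[[0, 0, 0, 20, 0], [0, 0, 0, 45, 0], [0, 0, 0, 70, 0], [0, 0, 0, 70, 0], [0, 0, 0, 70, 0], [0, 0, 0, 70, 0], [0, 0, 0, 75, 0], [0, 0, 0, 80, 0], [0, 0, 0, 84, 0], [0, 0, 0, 86, 0], [0, 0, 0, 87.5, 0], [0, 0, 0, 87.5, 0]]], force=10)

```text
time: 14.6
tcp_pos: [506.7, 178.2, 241.2]
tcp_rot: [0.601, 0.799, -0.0, -0.0]
ft_force: [-0.2, -0.6, 0.7]
gripper_width: 0.4
finger_force: 0.0
```

Request:
carry_out(deltas=[[[0, 0, 0, 0.5, 0], [0, 0, 0, 1, 0], [0, 0, 0, 1.5, 0], [0, 0, 0, 2, 0], [0, 0, 0, 2, 0]]])

```text
time: 15.1
tcp_pos: [506.9, 178.4, 239.7]
tcp_rot: [0.601, 0.799, 0.0, 0.0]
ft_force: [-0.0, 0.3, 1.8]
gripper_width: 0.4
finger_force: 1.1
```

Request:
carry_out(deltas=[[[0, 0, 0, 0.5, 0], [0, 0, 0, 1, 0], [0, 0, 0, 1, 0]]])

```text
time: 15.4
tcp_pos: [507.2, 178.5, 239.3]
tcp_rot: [0.601, 0.799, 0.001, 0.0]
ft_force: [-0.5, -0.4, 7.5]
gripper_width: 0.8
finger_force: 4.0
```

Request:
carry_out(deltas=[[[0, 0, 0, -5, 0], [0, 0, 0, -30, 0], [0, 0, 0, -70, 0], [0, 0, 0, -110, 0], [0, 0, 0, -130, 0], [0, 0, 0, -130, 0], [0, 0, 0, -130, 0]]])

```text
time: 16.1
tcp_pos: [506.7, 178.2, 368.3]
tcp_rot: [0.601, 0.799, -0.0, 0.0]
ft_force: [-0.2, -0.9, -0.9]
gripper_width: 0.6
finger_force: 0.0
```

```bash
python3 s.py; python3 -c "
from h import *
snap('side','side7');snap('wrist','wrist7')
f=lambda im,x,y,w,h:cv2.resize(im[y:y+h,x:x+w],(400,500),interpolation=cv2.INTER_CUBIC)
o=np.hstack([f(cv2.imread('pics/side7.png'),220,200,120,150),f(cv2.imread('pics/wrist7.png'),200,120,200,250)])
cv2.imwrite('pics/c7.png',o)"
```

```text
16.1 n,l,z rel stand [ 23.74   4.53 368.29] F n,l,z [-0.5 -0.8 -0.9] M [-0.05 -0.14  0.01]
```

View pics/c7.png

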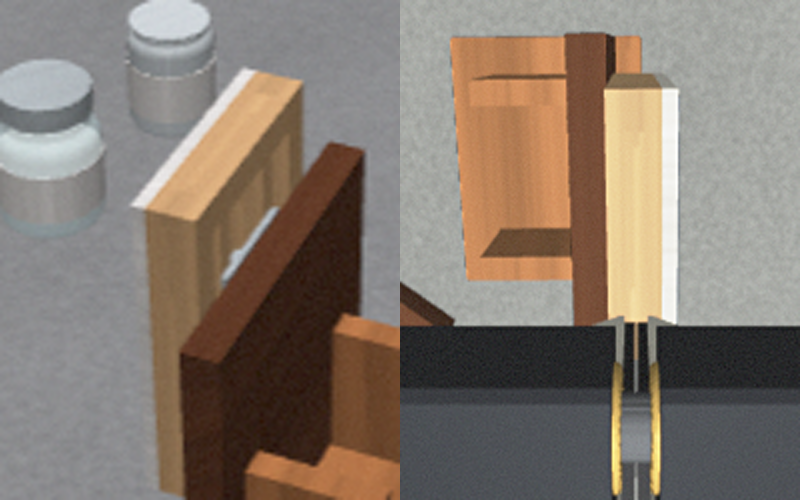

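The painting hangs upright against the board with its face outward. It did not move under the press, and the gripper is clear.

```bash
python3 -c "
from cell import ctrl
print(ctrl.close_job())"
```

```text
the job is handed in; nothing more can be done
None
```

The painting is hung on the screw, upright with its painted face outward. It seated firmly against the end of the slot, the gripper is clear, the jar, tin and block were never approached, and I handed the job in at about 16 s.

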